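Put three radio battery packs back in their own chargers

TASK

The three radio battery packs stand in each other's chargers: re-sort them so that the largest pack ends in the largest charger (the one with cooling fins), the middle-sized pack in the middle-sized charger (with the round meter) and the smallest pack in the smallest charger, each standing upright and square on the floor of its pocket and let go. All chargers are taken, so first stand one pack in the middle of the empty cork mat, let go of it, and fill the chargers as they come free. Set the packs down gently, never dropping them or tipping them over, and leave the mug, the handheld radio and the desk microphone where they are.

Things in the scene. Friction and masses are not known exactly. Their poses are not given: they have to be found in the camera images.
- pack_small: The smallest black battery pack: upright block 34 mm thick (x), 46 mm wide (y), 60 mm tall, about 140 g. Flat faces, plain top with a thin grey plate. Starts standing upright in a charger's pocket that is not its own. Origin: centre of its underside; x is the thickness direction (grasp across it from above), y the width, z up.
- pack_medium: The middle-sized black battery pack: upright block 34 mm thick (x), 58 mm wide (y), 80 mm tall, about 220 g. Flat faces, plain top with a thin grey plate. Starts standing upright in a charger's pocket that is not its own. Origin: centre of its underside; x is the thickness direction (grasp across it from above), y the width, z up.
- pack_large: The largest black battery pack: upright block 34 mm thick (x), 70 mm wide (y), 100 mm tall, about 320 g. Flat faces, plain top with a thin grey plate. Starts standing upright in a charger's pocket that is not its own. Origin: centre of its underside; x is the thickness direction (grasp across it from above), y the width, z up.
- charger_small: The smallest charger: just the pocket, 62 x 98 mm outside, no deck. Fixed white charger; its pocket is the same on all three chargers: an open-topped rectangular well 50 mm (local x) by 86 mm (local y) inside, walls 6 mm thick with their top 18 mm above the bench, pocket floor 6 mm above the bench. Origin: on the bench under the centre of the pocket. z is up.
- charger_medium: The middle-sized charger: pocket plus a 36 mm deep, 18 mm high deck on its +x side bearing one small round meter (top 22 mm above the bench); 98 x 98 mm outside. Fixed white charger; its pocket is the same on all three chargers: an open-topped rectangular well 50 mm (local x) by 86 mm (local y) inside, walls 6 mm thick with their top 18 mm above the bench, pocket floor 6 mm above the bench. Origin: on the bench under the centre of the pocket. z is up.
- charger_large: The largest charger: pocket plus a 74 mm deep, 18 mm high deck on its +x side bearing a row of aluminium cooling fins (top 24 mm above the bench); 136 x 98 mm outside. Fixed white charger; its pocket is the same on all three chargers: an open-topped rectangular well 50 mm (local x) by 86 mm (local y) inside, walls 6 mm thick with their top 18 mm above the bench, pocket floor 6 mm above the bench. Origin: on the bench under the centre of the pocket. z is up.
- cork_mat: Round cork mat fixed to the bench, 120 mm across, 6 mm thick, empty at the start: the parking spot. Origin: centre of its underside.
- mug: Bystander: white mug, 76 mm across the rim, 82 mm high, handle at its +y. Origin: centre of its underside.
- handheld: Bystander: black handheld radio lying on its back, 55 mm (x) x 105 mm (y) x 32 mm thick, with an 85 mm aerial sticking out at +y. Origin: centre of its underside.
- desk_mic: Bystander: desk microphone, round dark base 104 mm across, thin stem rising to 200 mm and leaning towards its -x. Origin: centre of its underside.
There are look-alikes about, which are no part of the job. Leave any yellow look-alike of the pack_medium alone.

How it is judged:
On the way:
1. one of the packs stands upright on the cork mat, let go (((horizontal distance between pack_small and cork_mat below 0.035 m and z of pack_small in the frame of cork_mat between 0.003 and 0.011 m and linear speed of pack_small below 0.02 m/s and angle between pack_small's own z axis and vertical below 0.1 rad and contact force between pack_small and the fingers below 0.2 N) or (horizontal distance between pack_medium and cork_mat below 0.035 m and z of pack_medium in the frame of cork_mat between 0.003 and 0.011 m and linear speed of pack_medium below 0.02 m/s and angle between pack_medium's own z axis and vertical below 0.1 rad and contact force between pack_medium and the fingers below 0.2 N) or (horizontal distance between pack_large and cork_mat below 0.035 m and z of pack_large in the frame of cork_mat between 0.003 and 0.011 m and linear speed of pack_large below 0.02 m/s and angle between pack_large's own z axis and vertical below 0.1 rad and contact force between pack_large and the fingers below 0.2 N))), for 0.2 s.
At the end, for the whole second after the job is handed in: Each pack stands upright (within 0.1 rad) on the pocket floor of the charger of its own size: its centre within 25 mm of the pocket's centre, its underside no more than 11 mm above the bench, its thickness direction within 0.3 rad of the pocket's short direction, at rest and released (horizontal distance between pack_small and charger_small below 0.025 m and z of pack_small in the frame of charger_small below 0.011 m and angle between the x axis of pack_small and the x axis of charger_small, either way round below 0.3 rad and linear speed of each of pack_small, pack_medium, pack_large below 0.02 m/s and angle between each of pack_small, pack_medium, pack_large's own z axis and vertical below 0.1 rad and contact force between each of pack_small, pack_medium, pack_large and the fingers below 0.2 N and horizontal distance between pack_medium and charger_medium below 0.025 m and z of pack_medium in the frame of charger_medium below 0.011 m and angle between the x axis of pack_medium and the x axis of charger_medium, either way round below 0.3 rad and horizontal distance between pack_large and charger_large below 0.025 m and z of pack_large in the frame of charger_large below 0.011 m and angle between the x axis of pack_large and the x axis of charger_large, either way round below 0.3 rad); the robot touches nothing.
It fails at once if a pack is tipped over (angle between any of pack_small, pack_medium, pack_large's own z axis and vertical above 0.7 rad).
It fails at once if a pack is dropped (falls freely at more than 0.6 m/s) ((linear speed of pack_small above 0.6 m/s and contact force between pack_small and the fingers below 0.05 N) or (linear speed of pack_medium above 0.6 m/s and contact force between pack_medium and the fingers below 0.05 N) or (linear speed of pack_large above 0.6 m/s and contact force between pack_large and the fingers below 0.05 N)).
It fails at once if the mug is pushed more than 25 mm or tipped (distance of mug from where it was at the start of the episode above 0.025 m or angle between mug's own z axis and vertical above 0.3 rad).
It fails at once if the handheld radio is pushed more than 25 mm or tipped (distance of handheld from where it was at the start of the episode above 0.025 m or angle between handheld's own z axis and vertical above 0.3 rad).
It fails at once if the desk microphone is pushed more than 25 mm or tipped (distance of desk_mic from where it was at the start of the episode above 0.025 m or angle between desk_mic's own z axis and vertical above 0.3 rad).
It also fails if it takes over 109 s, if anything falls off the work surface, if the arm or the gripper's body presses on something with over 40 N, if the wrist force passes 120 N, or if a joint passes its speed limit or range.

ROBOT

A 6-joint arm with a two-finger parallel gripper is mounted at the origin on the work surface. World frame = base frame: x ahead of the robot, y to its left, z up, the work surface at z = 0. Lengths are in m, angles in rad, forces in N, time in s.
With the tool pointing down it reaches from about 0.375 to 0.975 m from the base axis. Payload 3.8 kg.
Tool frame: the origin (TCP) lies at the very end of the fingers, on their centre line; the grasp point (between the pads) lies 19 mm behind it; z points along the fingers, y is the direction in which the jaws open and shut (so a half turn about z gives the same grasp; the last joint's range is limited). The gripper opens to 85 mm and grips with 20 to 120 N. Pads are 22 mm wide; open, the fingers measure 114 mm over their backs; the gripper's body (76 mm by 85 mm) begins 54 mm behind the grasp point. The pads swing forward as they close: fully open they stand 13 mm farther back than shut.
Start: joints at [-1.377, 0.264, 1.604, -0, 1.274, -0.037], TCP at [0.154, -0.657, 0.231] pointing down, gripper open.
Joint ranges: [-2.63, 2.63], [-0.94, 2.18], [0.31, 2.57], [-1.31, 4.45], [0, 2.66], [-2.55, 2.55]. Speed limits (rad/s): [2.57, 2.57, 3.14, 3.14, 3.14, 3.14].

INTERFACE

Orientations are given as a rotation vector (axis times angle).
In Python, from workcell import bot, viewer, finish_job gives the robot as it stands.
- The arm moves only by the tool servo_tool, never from a script. Its argument "plan" is a list that holds one entry, the list of rows, each a list of 6 numbers: the shift along the tool's x, y, z in cm, then the turn, a rotation vector about the tool's x, y, z in degrees. A call has 1 to 20 rows; each row is the pose to reach, as a shift and turn from the pose measured when the call began, along the tool's axes at that moment; what a row does not reach only later rows make up. A row lasts 1/12 s, in which the tool goes at most 41.7 mm and 7.16 degrees, less where a joint would pass 70% of its speed; a pose out of reach is approached as far as the arm can. A call with a gripper value outside its range is refused whole. "claw" is the finger opening in cm, from 0 to 8.54, set as the call begins (left out, the last holds). The fingers move at their own pace and stop on an object; "grip_force" is the grip in N (left out, the last holds). Time passes only in rows, so rows that repeat a pose let the fingers close. It gives the time, the measured TCP pose, the force and the opening at its end, in the units of the state.
- bot.read_state(): the state, without advancing time (a new reading comes with each control period).
- viewer.read_camera(name): name is "scene" or "top" or "wrist"; returns a dict with "color" (480x640x3 uint8, red, green, blue), "fx", "fy", "cx", "cy" (pixels), "eye" and "rotation" of the camera in the world; the wrist camera has in their place "T_tool_cam" (4x4, takes a point from camera to tool coordinates, whose origin is the TCP and whose axes are the flange's). Camera axes: x right, y down, z forward; pixel columns grow to the right and rows downward; lengths in m; the calibration is good to about 2 mm. The wrist camera is an equidistant fisheye: a pixel r from the principal point sees the ray r / f radians off the axis. A picture is of the moment at which its call begins: read the wrist's pose just before it. There is no depth.
- finish_job(): hands the job in, once; it reports no verdict.
The state is a dict: "time": time; "q": joint angles; "joint_vel": joint speeds; "joint_torque": joint torques, N m; "tool_pos": TCP position; "tcp_rot": TCP orientation; "wrist_force": force on the tool from outside, world axes, zero at the start; "torque": the same for the moment, N m; "width": opening from 0.0 (shut) to 1.0 (fully open).
Only numpy, scipy, OpenCV 4.12 (cv2) and the standard library are available. Lean on these libraries where they do the work, as an engineer would, in place of code of your own. Each camera call takes 0.05 s, during which the arm holds its last target.

## Working session

There is one attempt and no reset: what is moved stays moved. The work goes in short steps, Python scripts to look and compute and a tool call to move; the robot and the scene stay as the last step left them, time stands still between calls to the robot, and variables do not carry over. Pictures are saved under pics/ and viewed, and the job is handed in when it is done.

Besides the shell and the picture viewer there is one more tool, called after "Emit:" by a JSON object that holds its "name" and its "arguments". servo_tool: Moves the arm, as the interface text tells. Its arguments: {"type":"object","properties":{"plan":{"type":"array"},"claw":{"type":"number"},"grip_force":{"type":"number"}},"required":["plan"]}

```bash
mkdir -p pics; ls; python3 - <<'E'
from workcell import bot, viewer
import cv2,numpy as np
print(bot.read_state())
for n in ["scene","top","wrist"]:
    c=viewer.read_camera(n)
    cv2.imwrite(f"pics/{n}0.png",c["color"][:,:,::-1])
    print(n,{k:(np.round(v,4).tolist() if not np.isscalar(v) else v) for k,v in c.items() if k!="color"})
E
```

```text
pics
{'time': 0.0, 'q': array([-1.37689677e+00,  2.64722237e-01,  1.60538018e+00, -3.26033690e-06,
        1.27369421e+00, -3.69006512e-02]), 'joint_vel': array([-0.00060325,  0.00090414, -0.0014265 ,  0.00087277, -0.00126798,
        0.00126932]), 'joint_torque': array([-1.65728932e-03, -5.15115237e+01, -3.67314684e+01, -2.10682656e-04,
        1.29168096e-02,  1.27498387e-05]), 'tool_pos': array([ 0.15426637, -0.656384  ,  0.22997952]), 'tcp_rot': array([-3.11851476e+00, -3.61484505e-01,  2.76172811e-04]), 'wrist_force': array([ 0.38286296,  0.66583196, -0.37643165]), 'torque': array([-0.01158011, -0.01367699, -0.01266164]), 'width': 1.0000181906863381}
scene {'fx': 463.73263756170405, 'fy': 463.73263756170405, 'cx': 317.1949870268168, 'cy': 237.45699289755333, 'eye': [1.0269, 0.5177, 0.7942], 'rotation': [-0.9274, -2.5526, 0.957]}
top {'fx': 523.7621148138929, 'fy': 523.7621148138929, 'cx': 309.3813831485159, 'cy': 238.92057928880507, 'eye': [0.4018, 0.0124, 1.1871], 'rotation': [-2.1143, 2.1431, -0.2058]}
wrist {'fx': 371.64829954431775, 'fy': 371.64829954431775, 'cx': 319.7690795921188, 'cy': 233.79794296504002, 'T_tool_cam': [[-0.0, -0.9527, -0.3041, 0.0778], [1.0, -0.0003, 0.0007, -0.0001], [-0.0007, -0.3041, 0.9527, -0.1425], [0.0, 0.0, 0.0, 1.0]]}
```

View pics/top0.png

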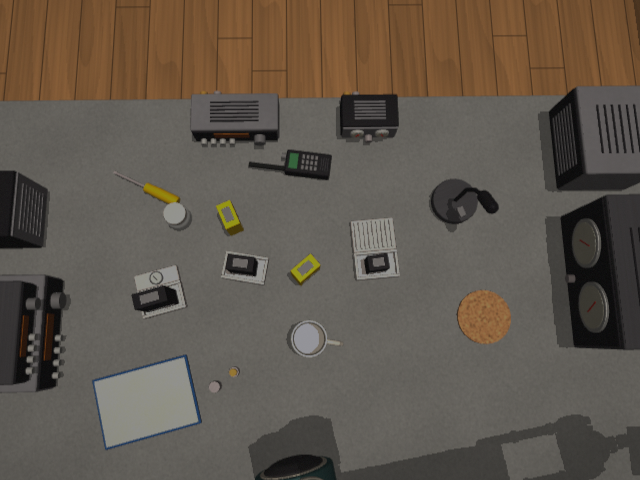

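View pics/scene0.png

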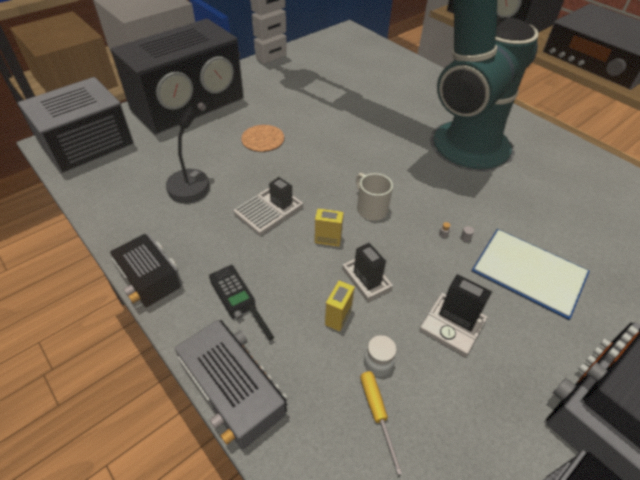

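View pics/wrist0.png

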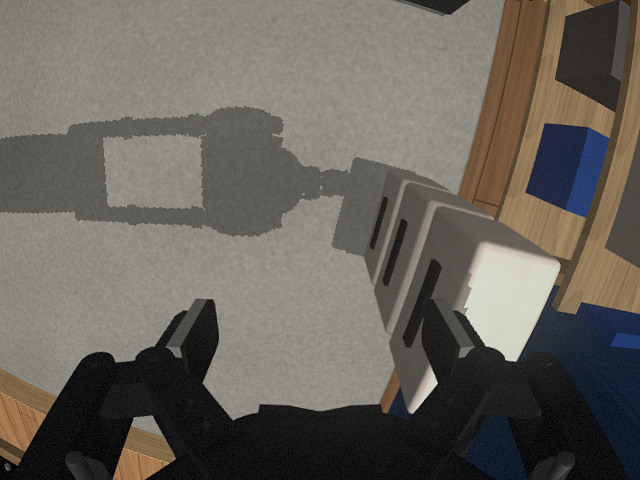

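```bash
cat > h.py <<'E'
import numpy as np,cv2
from scipy.spatial.transform import Rotation as R
from workcell import bot,viewer
def cam(n):
    s=bot.read_state(); c=viewer.read_camera(n); c["name"]=n
    if n=="wrist":
        T=np.eye(4);T[:3,:3]=R.from_rotvec(s["tcp_rot"]).as_matrix();T[:3,3]=s["tool_pos"]
        W=T@c["T_tool_cam"]; c["o"]=W[:3,3]; c["R"]=W[:3,:3]
    else:
        c["o"]=np.array(c["eye"]); r=np.array(c["rotation"]); c["R"]=R.from_rotvec(r).as_matrix() if r.ndim==1 else r
    return c
def ray(c,px):
    px=np.atleast_2d(px).astype(float); x=(px[:,0]-c["cx"])/c["fx"]; y=(px[:,1]-c["cy"])/c["fy"]
    if c["name"]=="wrist":
        r=np.hypot(x,y)+1e-12; d=np.c_[np.sin(r)*x/r,np.sin(r)*y/r,np.cos(r)]
    else: d=np.c_[x,y,np.ones_like(x)]
    return d@c["R"].T
def onz(c,px,z):
    d=ray(c,px); t=(z-c["o"][2])/d[:,2]; return c["o"]+d*t[:,None]
def proj(c,P):
    p=(np.atleast_2d(P)-c["o"])@c["R"]
    if c["name"]=="wrist":
        h=np.hypot(p[:,0],p[:,1])+1e-12; a=np.arctan2(h,p[:,2]); x=a*p[:,0]/h;y=a*p[:,1]/h
    else: x=p[:,0]/p[:,2];y=p[:,1]/p[:,2]
    return np.c_[c["cx"]+c["fx"]*x,c["cy"]+c["fy"]*y]
def crop(c,x0,y0,x1,y1,k,fn):
    im=cv2.resize(c["color"][y0:y1,x0:x1,::-1],None,fx=k,fy=k,interpolation=cv2.INTER_CUBIC)
    cv2.imwrite(fn,im)
E
python3 - <<'E'
from h import *
c=cam("top")
crop(c,115,200,415,335,2.66,"pics/t1.png")
print(onz(c,[[484,317]],.006), onz(c,[[158,292],[245,267],[375,264]],.018))
m=cv2.inRange(cv2.cvtColor(c["color"],cv2.COLOR_RGB2HSV),(5,90,90),(22,255,255))
n,l,s,ce=cv2.connectedComponentsWithStats(m)
for i in range(1,n):
    if s[i,4]>1000 and s[i,1]>200: print(s[i],ce[i],onz(c,[ce[i]],.006))
E
```

```text
[[ 0.43910599 -0.38745909  0.006     ]] [[ 0.5038413   0.33912134  0.018     ]
 [ 0.55728266  0.14629793  0.018     ]
 [ 0.56021016 -0.14620217  0.018     ]]
[ 458  290   53   54 2259] [483.86144312 316.57281983] [[ 0.44005547 -0.38721971  0.006     ]]
```

View pics/t1.png

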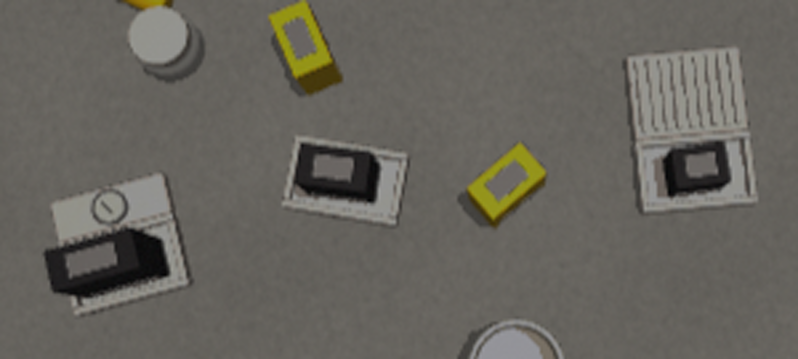

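```bash
cat >> h.py <<'E'
def go(p,yawy,ref=None):
    "shift (cm) and turn (deg) bringing TCP to p, tool down, tool y at world yaw yawy (mod pi), from current pose"
    s=bot.read_state(); M=R.from_rotvec(s["tcp_rot"]).as_matrix()
    d=M.T@(np.array(p)-s["tool_pos"])*100
    best=None
    for k in (0,np.pi):
        y=np.array([np.cos(yawy+k),np.sin(yawy+k),0]); z=np.array([0,0,-1.]); x=np.cross(y,z)
        r=R.from_matrix(M.T@np.c_[x,y,z]).as_rotvec(degrees=True)
        if best is None or np.linalg.norm(r)<np.linalg.norm(best): best=r
    print("t %.2f shift cm"%s["time"],np.round(d,2),"turn deg",np.round(best,2),"q",np.round(s["q"],2),"F",np.round(s["wrist_force"],1),"w",round(s["width"],3))
E
python3 - <<'E'
from h import *
c=cam("top")
f=lambda L:np.array([[115+u/2.66,200+v/2.66] for u,v in L])
for n,L,z in [("L",[(627,57),(740,47),(757,202),(641,212)],.018),("S",[(296,136),(408,153),(397,223),(282,207)],.018),("M",[(50,203),(162,174),(189,283),(76,313)],.018)]:
    P=onz(c,f(L),z)[:,:2]; ax=P[0]+P[1]-P[2]-P[3]; yaw=np.arctan2(ax[1],ax[0]); bm=(P[2]+P[3])/2
    print(n,P.round(3).tolist(),"yaw",np.degrees(yaw),"pocket",bm+.031*ax/np.linalg.norm(ax))
go([.56,-.17,.23],np.radians(5)) 
E
```

```text
L [[0.659, -0.094], [0.667, -0.192], [0.532, -0.2], [0.525, -0.102]] yaw 3.520784256644079 pocket [ 0.55985041 -0.14942586]
S [[0.594, 0.189], [0.578, 0.094], [0.519, 0.103], [0.534, 0.2]] yaw -9.532502093586924 pocket [0.55679717 0.14623142]
M [[0.54, 0.394], [0.563, 0.301], [0.471, 0.276], [0.448, 0.369]] yaw 15.57594778081722 pocket [0.48933093 0.33062281]
t 0.25 shift cm [ 50.63 -38.1    0.11] turn deg [-5.000e-02 -5.000e-02 -8.178e+01] q [-1.38  0.26  1.6  -0.    1.27 -0.04] F [ 0.5 -0.7 -0.5] w 1.003
```

Emit:
{"name": "servo_tool", "arguments": {"plan": [[[50.6, -38.1, 0, 0, 0, -82], [50.6, -38.1, 0, 0, 0, -82], [50.6, -38.1, 0, 0, 0, -82], [50.6, -38.1, 0, 0, 0, -82], [50.6, -38.1, 0, 0, 0, -82], [50.6, -38.1, 0, 0, 0, -82], [50.6, -38.1, 0, 0, 0, -82], [50.6, -38.1, 0, 0, 0, -82], [50.6, -38.1, 0, 0, 0, -82], [50.6, -38.1, 0, 0, 0, -82], [50.6, -38.1, 0, 0, 0, -82], [50.6, -38.1, 0, 0, 0, -82], [50.6, -38.1, 0, 0, 0, -82], [50.6, -38.1, 0, 0, 0, -82], [50.6, -38.1, 0, 0, 0, -82], [50.6, -38.1, 0, 0, 0, -82], [50.6, -38.1, 0, 0, 0, -82], [50.6, -38.1, 0, 0, 0, -82], [50.6, -38.1, 0, 0, 0, -82]]], "claw": 8.5}}

```text
time: 1.83
tool_pos: [0.5588, -0.1711, 0.2308]
tcp_rot: [-2.118, -2.319, 0.001]
wrist_force: [0.2, 0.1, 0.2]
width: 0.993
```

```bash
python3 - <<'E'
from h import *
go([.56,-.15,.23],np.radians(4)) 
c=cam("wrist"); cv2.imwrite("pics/w1.png",c["color"][:,:,::-1])
print(proj(c,[[.56,-.1494,.006]]))
E
```

```text
t 1.83 shift cm [2.09 0.31 0.08] turn deg [-0.07 -0.04  1.18] q [-0.34  0.09  1.8   0.    1.25 -0.43] F [0.2 0.1 0.2] w 0.993
[[323.1410607  175.43168309]]
```

View pics/w1.png

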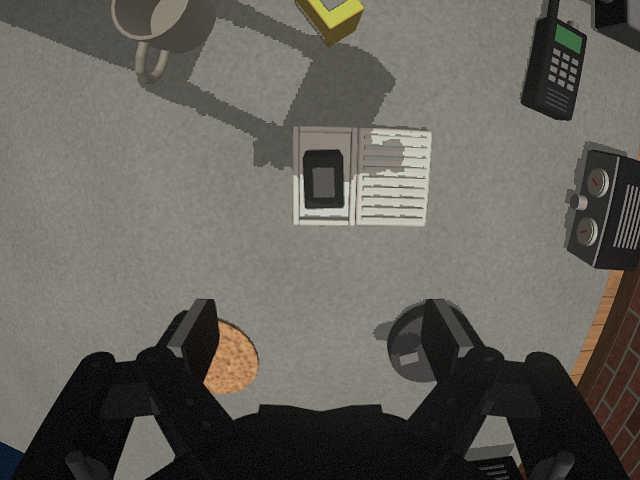

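```bash
python3 - <<'E'
from h import *
c=cam("wrist"); crop(c,280,115,445,235,4.8,"pics/w1c.png")
E
```

```text
(no output)
```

View pics/w1c.png

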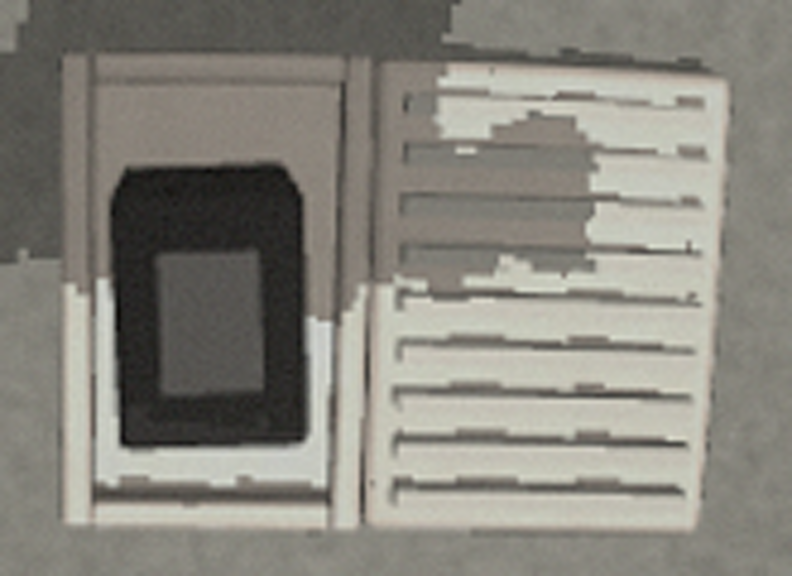

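```bash
cat >> h.py <<'E'
def quad(c,L,z,x0=0,y0=0,k=1.,off=None):
    px=np.array(L,float)/k+[x0,y0]
    P=onz(c,px,z)[:,:2]; return P
E
python3 - <<'E'
from h import *
c=cam("wrist"); print(c["o"])
o=quad(c,[(64,57),(375,60),(368,525),(64,525)],.018,280,115,4.8)
print(o.round(4),o.mean(0)); 
d=quad(c,[(727,78),(697,528)],.018,280,115,4.8);print(d.round(4))
for v in (o[1]-o[0],o[2]-o[3],o[0]-o[3],o[1]-o[2],o[0]-d[0],o[3]-d[1]): print(np.linalg.norm(v),np.degrees(np.arctan2(v[1],v[0])))
p=quad(c,[(156,252),(260,248),(264,392),(163,396)],.066,280,115,4.8)
print(p.round(4),p.mean(0)); 
for v in (p[1]-p[0],p[2]-p[3],p[0]-p[3],p[1]-p[2]): print(np.linalg.norm(v),np.degrees(np.arctan2(v[1],v[0])))
E
```

```text
[ 0.55179261 -0.09406578  0.37359884]
[[ 0.5275 -0.1037]
 [ 0.5886 -0.0987]
 [ 0.5977 -0.194 ]
 [ 0.5346 -0.1997]] [ 0.56209048 -0.14902067]
[[ 0.6607 -0.0932]
 [ 0.6685 -0.1881]]
0.061326811882642766 4.716859445323877
0.06327930303170821 5.11946602203362
0.09625130186164088 94.26968584471977
0.09581123408883177 95.43432421613707
0.13369482006347583 -175.4738147470895
0.134403860576353 -175.07053750933517
[[ 0.5493 -0.1349]
 [ 0.5672 -0.1326]
 [ 0.5703 -0.1579]
 [ 0.5527 -0.1603]] [ 0.55987145 -0.14640924]
0.018006942402815758 7.402244634009539
0.017799110672673212 7.47571428016487
0.025615193432335336 97.61885915104494
0.025592427542799258 97.15372855238917
```

```bash
python3 - <<'E'
from h import *
go([.56,-.1465,.034],np.radians(7.3)) 
E
```

```text
t 1.98 shift cm [ 2.47  0.35 19.71] turn deg [-0.02 -0.05 -2.21] q [-0.34  0.09  1.8   0.    1.25 -0.43] F [ 0.  -0.4  0.5] w 0.996
```

Emit:
{"name": "servo_tool", "arguments": {"plan": [[[2.5, 0.35, 4, 0, 0, -2.2], [2.5, 0.35, 7, 0, 0, -2.2], [2.5, 0.35, 10, 0, 0, -2.2], [2.5, 0.35, 12.5, 0, 0, -2.2], [2.5, 0.35, 14.5, 0, 0, -2.2], [2.5, 0.35, 16, 0, 0, -2.2], [2.5, 0.35, 17.5, 0, 0, -2.2], [2.5, 0.35, 18.5, 0, 0, -2.2], [2.5, 0.35, 19.2, 0, 0, -2.2], [2.5, 0.35, 19.7, 0, 0, -2.2], [2.5, 0.35, 19.7, 0, 0, -2.2], [2.5, 0.35, 19.7, 0, 0, -2.2]]]}}

```text
time: 2.98
tool_pos: [0.5603, -0.1465, 0.0346]
tcp_rot: [-2.076, -2.358, -0.001]
wrist_force: [0.1, -0.2, 0.3]
width: 0.997
```

```bash
python3 - <<'E'
from h import *
go([.56,-.1465,.034],np.radians(7.3)) 
c=cam("wrist"); cv2.imwrite("pics/w2.png",c["color"][:,:,::-1])
E
```

```text
t 2.98 shift cm [ 0.01 -0.03  0.06] turn deg [ 0.01 -0.03 -0.03] q [-0.3   0.28  1.98  0.    0.88 -0.43] F [ 0.1 -0.2  0.3] w 0.997
```

View pics/w2.png

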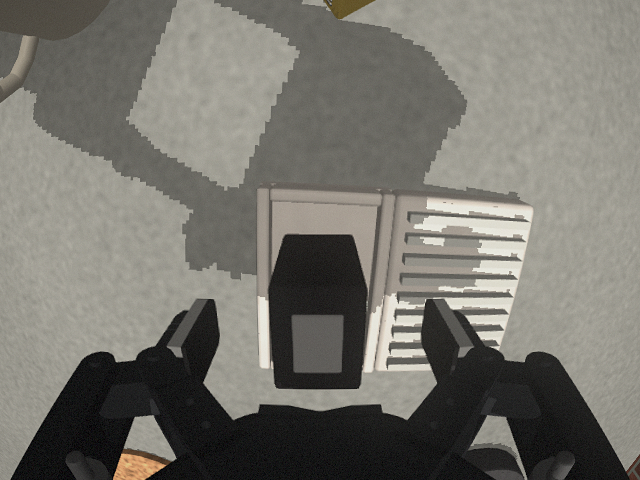

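The pack top (275–362, y 300–388) sits centred between the pads. I'll close on it.

Emit:
{"name": "servo_tool", "arguments": {"plan": [[[0, 0, 0, 0, 0, 0], [0, 0, 0, 0, 0, 0], [0, 0, 0, 0, 0, 0], [0, 0, 0, 0, 0, 0], [0, 0, 0, 0, 0, 0], [0, 0, 0, 0, 0, 0], [0, 0, 0, 0, 0, 0], [0, 0, 0, 0, 0, 0], [0, 0, 0, 0, 0, 0], [0, 0, 0, 0, 0, 0]]], "claw": 2.0, "grip_force": 40}}

```text
time: 3.87
tool_pos: [0.5611, -0.1466, 0.0355]
tcp_rot: [2.075, 2.357, 0.002]
wrist_force: [-0.1, -0.4, 5.4]
width: 0.393
```

Emit:
{"name": "servo_tool", "arguments": {"plan": [[[0, 0, 0, 0, 0, 0], [0, 0, 0, 0, 0, 0], [0, 0, 0, 0, 0, 0], [0, 0, -0.7, 0, 0, 0], [0, 0, -1.5, 0, 0, 0], [0, 0, -3, 0, 0, 0], [0, 0, -5, 0, 0, 0], [0, 0, -8, 0, 0, 0], [0, 0, -11, 0, 0, 0], [0, 0, -14, 0, 0, 0], [0, 0, -16, 0, 0, 0], [0, 0, -16, 0, 0, 0]]]}}

```text
time: 4.87
tool_pos: [0.5642, -0.1477, 0.202]
tcp_rot: [2.069, 2.35, 0.009]
wrist_force: [0.9, -0.5, 0.0]
width: 0.389
```

```bash
python3 - <<'E'
from h import *
go([.440,-.387,.19],np.radians(-40)) 
c=cam("wrist"); cv2.imwrite("pics/w3.png",c["color"][:,:,::-1])
c=cam("top"); crop(c,330,180,530,360,3,"pics/t3.png")
E
```

```text
t 4.87 shift cm [-22.16 -15.37   1.12] turn deg [ 7.100e-01 -3.000e-02  4.728e+01] q [-0.3   0.1   1.85  0.    1.18 -0.43] F [ 0.9 -0.5  0. ] w 0.389
```

View pics/w3.png

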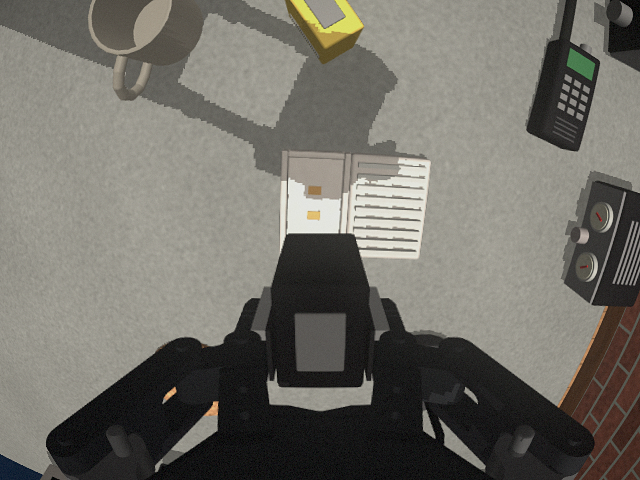

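Emit:
{"name": "servo_tool", "arguments": {"plan": [[[-4, -2.8, 0, 0, 0, 7], [-8, -5.6, 0, 0, 0, 14], [-11, -7.7, 0, 0, 0, 21], [-14, -10, 0, 0, 0, 28], [-17, -12, 0, 0, 0, 35], [-19.5, -13.6, 0, 0, 0, 41], [-21, -14.7, 0, 0, 0, 45], [-22, -15.2, 0, 0, 0, 47], [-22.2, -15.4, 0, 0, 0, 47.3], [-22.2, -15.4, 0, 0, 0, 47.3], [-22.2, -15.4, 0, 0, 0, 47.3], [-22.2, -15.4, 0, 0, 0, 47.3]]]}}

```text
time: 5.97
tool_pos: [0.4371, -0.3851, 0.1955]
tcp_rot: [2.845, 1.33, 0.005]
wrist_force: [-0.1, 0.2, -0.6]
width: 0.388
```

```bash
python3 - <<'E'
from h import *
go([.440,-.387,.0362],np.radians(-40)) 
c=cam("wrist"); cv2.imwrite("pics/w4.png",c["color"][:,:,::-1])
E
```

```text
t 5.97 shift cm [-0.    0.31 15.94] turn deg [ 0.12 -0.15  0.12] q [-0.77  0.11  1.85  0.    1.18 -0.07] F [-0.1  0.2 -0.6] w 0.388
```

View pics/w4.png

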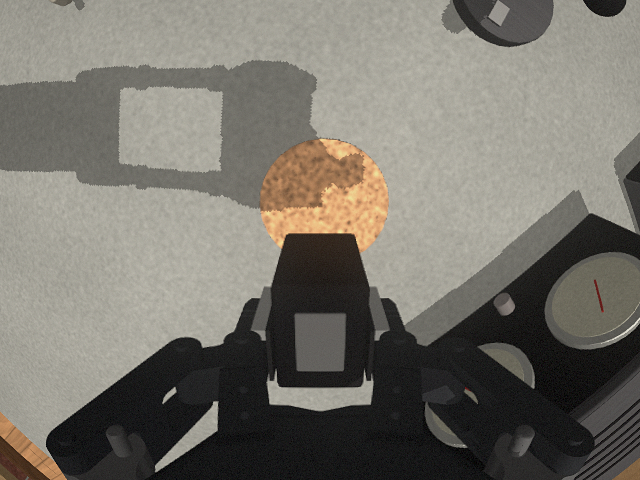

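Emit:
{"name": "servo_tool", "arguments": {"plan": [[[0, 0.3, 3, 0, 0, 0], [0, 0.3, 6, 0, 0, 0], [0, 0.3, 9, 0, 0, 0], [0, 0.3, 11.5, 0, 0, 0], [0, 0.3, 13.5, 0, 0, 0], [0, 0.3, 14.7, 0, 0, 0], [0, 0.3, 15.3, 0, 0, 0], [0, 0.3, 15.6, 0, 0, 0], [0, 0.3, 15.8, 0, 0, 0], [0, 0.3, 15.9, 0, 0, 0], [0, 0.3, 15.9, 0, 0, 0]]]}}

```text
time: 6.93
tool_pos: [0.441, -0.3878, 0.0381]
tcp_rot: [2.843, 1.329, 0.006]
wrist_force: [-0.5, -0.1, -1.8]
width: 0.394
```

```bash
python3 - <<'E'
from h import *
go([.440,-.387,.0352],np.radians(-40)) 
E
```

```text
t 6.93 shift cm [-0.   -0.13  0.29] turn deg [ 0.27 -0.13  0.13] q [-0.77  0.29  1.96  0.    0.89 -0.07] F [-0.5 -0.1 -1.8] w 0.394
```

Emit:
{"name": "servo_tool", "arguments": {"plan": [[[0, 0, 0.1, 0, 0, 0], [0, 0, 0.2, 0, 0, 0], [0, 0, 0.25, 0, 0, 0], [0, 0, 0.25, 0, 0, 0], [0, 0, 0.25, 0, 0, 0]]]}}

```text
time: 7.35
tool_pos: [0.4409, -0.3879, 0.0357]
tcp_rot: [2.843, 1.329, 0.007]
wrist_force: [0.1, -0.2, -1.3]
width: 0.394
```

```bash
python3 - <<'E'
from h import *
go([.440,-.387,.0352],np.radians(-40)) 
E
```

```text
t 7.35 shift cm [ 0.01 -0.13  0.05] turn deg [ 0.28 -0.13  0.13] q [-0.77  0.29  1.96  0.    0.88 -0.07] F [ 0.1 -0.2 -1.3] w 0.394
```

Emit:
{"name": "servo_tool", "arguments": {"plan": [[[0, 0, 0.05, 0, 0, 0], [0, 0, 0.1, 0, 0, 0], [0, 0, 0.15, 0, 0, 0], [0, 0, 0.15, 0, 0, 0]]]}}

```text
time: 7.68
tool_pos: [0.441, -0.3879, 0.0355]
tcp_rot: [2.843, 1.329, 0.006]
wrist_force: [-2.1, 2.3, 7.8]
width: 0.392
```

Contact (7.8 N up). Release.

Emit:
{"name": "servo_tool", "arguments": {"plan": [[[0, 0, -0.05, 0, 0, 0], [0, 0, -0.05, 0, 0, 0], [0, 0, -0.05, 0, 0, 0], [0, 0, -0.05, 0, 0, 0], [0, 0, -0.05, 0, 0, 0], [0, 0, -0.05, 0, 0, 0], [0, 0, -0.05, 0, 0, 0], [0, 0, -0.05, 0, 0, 0], [0, 0, -0.05, 0, 0, 0]]], "claw": 8.5}}

```text
time: 8.43
tool_pos: [0.441, -0.3879, 0.0359]
tcp_rot: [2.843, 1.329, 0.006]
wrist_force: [0.0, -0.4, 0.3]
width: 0.995
```

Emit:
{"name": "servo_tool", "arguments": {"plan": [[[0, 0, -2, 0, 0, 0], [0, 0, -5, 0, 0, 0], [0, 0, -8.5, 0, 0, 0], [0, 0, -12, 0, 0, 0], [0, 0, -15.5, 0, 0, 0], [0, 0, -19, 0, 0, 0], [0, 0, -20, 0, 0, 0], [0, 0, -20, 0, 0, 0]]]}}

```text
time: 9.1
tool_pos: [0.442, -0.3896, 0.2409]
tcp_rot: [2.835, 1.326, 0.011]
wrist_force: [1.2, -0.8, -0.2]
width: 0.996
```

```bash
python3 - <<'E'
from h import *
go([.4893,.27,.26],np.radians(15.5)) 
c=cam("wrist"); cv2.imwrite("pics/w5.png",c["color"][:,:,::-1])
E
```

```text
t 9.10 shift cm [ 53.66 -38.63  -2.33] turn deg [  0.76   0.28 -55.37] q [-0.77  0.09  1.79  0.    1.25 -0.07] F [ 1.2 -0.8 -0.2] w 0.996
```

View pics/w5.png

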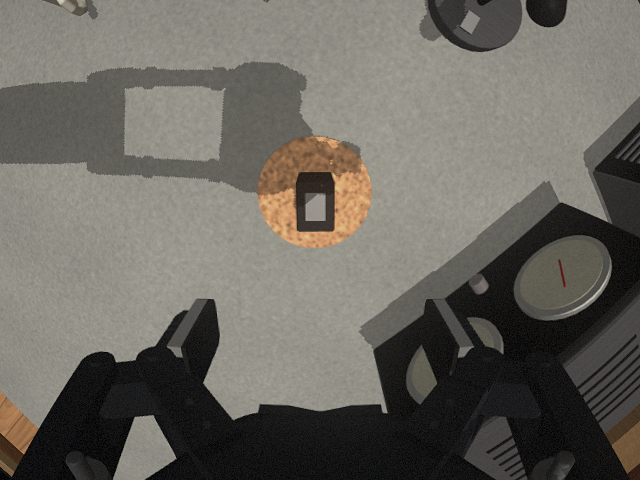

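Emit:
{"name": "servo_tool", "arguments": {"plan": [[[4, -2.9, -2, 0, 0, -5], [8, -5.8, -2, 0, 0, -10], [12, -8.7, -2, 0, 0, -15], [15, -11, -2, 0, 0, -20], [18, -13, -2, 0, 0, -25], [21, -15, -2, 0, 0, -30], [24, -17.3, -2, 0, 0, -35], [27, -19.5, -2, 0, 0, -40], [30, -21.6, -2, 0, 0, -45], [33, -23.8, -2, 0, 0, -50], [36, -26, -2, 0, 0, -55], [39, -28, -2, 0, 0, -55.4], [42, -30.3, -2, 0, 0, -55.4], [45, -32.5, -2.2, 0, 0, -55.4], [48, -34.6, -2.3, 0, 0, -55.4], [51, -36.8, -2.3, 0, 0, -55.4], [53.7, -38.6, -2.3, 0.7, 0.3, -55.4], [53.7, -38.6, -2.3, 0.7, 0.3, -55.4], [53.7, -38.6, -2.3, 0.7, 0.3, -55.4], [53.7, -38.6, -2.3, 0.7, 0.3, -55.4]]]}}

```text
time: 10.82
tool_pos: [0.4875, 0.2704, 0.2557]
tcp_rot: [-1.897, -2.497, 0.005]
wrist_force: [0.1, -0.1, -0.5]
width: 0.997
```

```bash
python3 - <<'E'
from h import *
go([.4893,.27,.26],np.radians(15.5)) 
c=cam("wrist"); cv2.imwrite("pics/w6.png",c["color"][:,:,::-1])
E
```

```text
t 10.82 shift cm [-0.08  0.17 -0.43] turn deg [-0.36 -0.15  0.06] q [0.46 0.03 1.82 0.   1.29 0.19] F [ 0.1 -0.1 -0.5] w 0.997
```

View pics/w6.png

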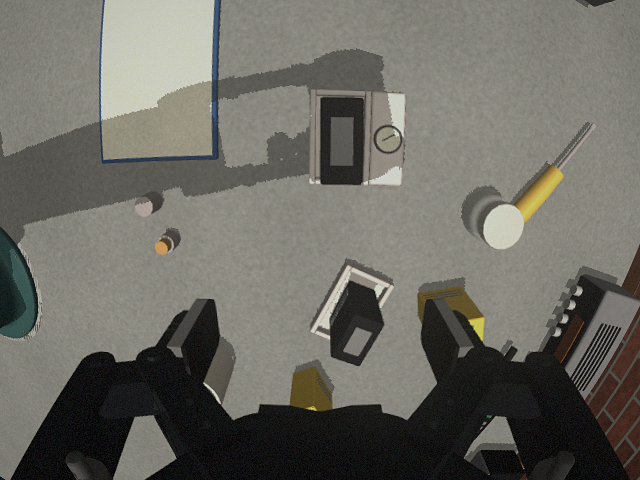

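```bash
python3 - <<'E'
from h import *
c=cam("wrist"); crop(c,295,80,420,200,4.8,"pics/w6c.png")
E
```

```text
(no output)
```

View pics/w6c.png

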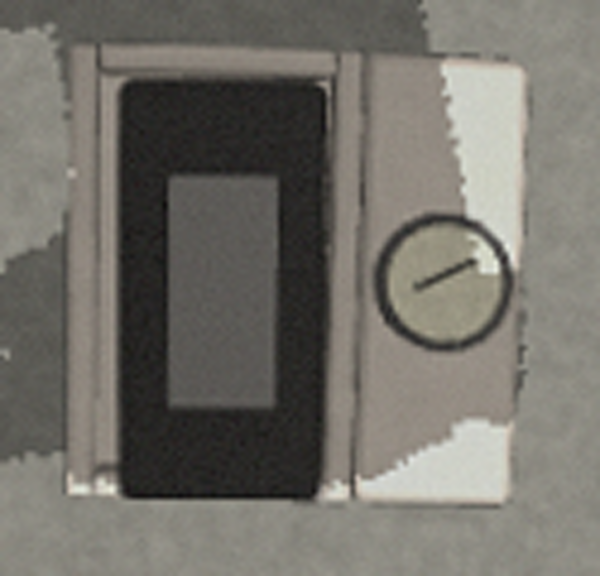

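```bash
python3 - <<'E'
from h import *
c=cam("wrist"); a=(295,80,4.8)
o=quad(c,[(68,45),(364,52),(355,500),(67,497)],.018,*a)
d=quad(c,[(527,62),(511,503)],.018,*a)
print(o.mean(0), (o[0]+o[3]+d[0]+d[1])/4)
for v in (o[1]-o[0],o[2]-o[3],o[0]-o[3],o[1]-o[2],d[0]-o[0],d[1]-o[3]): print(np.linalg.norm(v),np.degrees(np.arctan2(v[1],v[0])))
p=quad(c,[(167,175),(279,176),(275,408),(167,408)],.106,*a)
print(p.mean(0)); 
for v in (p[1]-p[0],p[2]-p[3],p[0]-p[3],p[1]-p[2]): print(np.linalg.norm(v),np.degrees(np.arctan2(v[1],v[0])))
b=p.mean(0)
go([b[0],b[1],.26],np.radians(15.5)) 
go([b[0],b[1],.065],np.radians(15.5)) 
E
```

```text
[0.49063079 0.33267975] [0.5075616  0.33719343]
0.06227684602493102 14.855893114718596
0.06265524588428488 15.162582235054748
0.09749660904477747 105.11871626485679
0.09716370821320652 105.3422283026069
0.09753082367125294 14.74824197943134
0.09749097237771713 15.212234766799991
[0.48740473 0.3328872 ]
0.018199713431385663 15.64046029735769
0.017871372010574822 15.895324910135642
0.03855636593066479 105.67495957556606
0.03847807451320033 105.18584490829238
t 10.97 shift cm [ 6.11  1.59 -0.22] turn deg [-0.18 -0.2  -0.06] q [0.46 0.03 1.82 0.   1.29 0.19] F [-0.7 -0.1 -0.9] w 0.997
t 10.97 shift cm [ 6.04  1.65 19.28] turn deg [-0.18 -0.2  -0.06] q [0.46 0.03 1.82 0.   1.29 0.19] F [-0.7 -0.1 -0.9] w 0.997
```

Emit:
{"name": "servo_tool", "arguments": {"plan": [[[3, 0.8, 0, 0, 0, 0], [6, 1.6, 2, 0, 0, 0], [6.05, 1.6, 5, 0, 0, 0], [6.05, 1.6, 8, 0, 0, 0], [6.05, 1.6, 11, 0, 0, 0], [6.05, 1.65, 14, 0, 0, 0], [6.05, 1.65, 16.5, 0, 0, 0], [6.05, 1.65, 18, 0, 0, 0], [6.05, 1.65, 19, 0, 0, 0], [6.05, 1.65, 19.4, 0, 0, 0], [6.05, 1.65, 19.6, 0, 0, 0], [6.05, 1.65, 19.6, 0, 0, 0]]]}}

```text
time: 11.97
tool_pos: [0.4881, 0.333, 0.0626]
tcp_rot: [-1.901, -2.496, -0.001]
wrist_force: [0.2, -0.1, 0.5]
width: 0.991
```

```bash
python3 - <<'E'
from h import *
go([.4875,.333,.06],np.radians(15.6)) 
c=cam("wrist"); cv2.imwrite("pics/w7.png",c["color"][:,:,::-1])
E
```

```text
t 11.97 shift cm [ 0.01 -0.06  0.26] turn deg [-0.1  -0.22 -0.2 ] q [0.55 0.27 1.94 0.01 0.94 0.28] F [ 0.2 -0.1  0.5] w 0.991
```

View pics/w7.png

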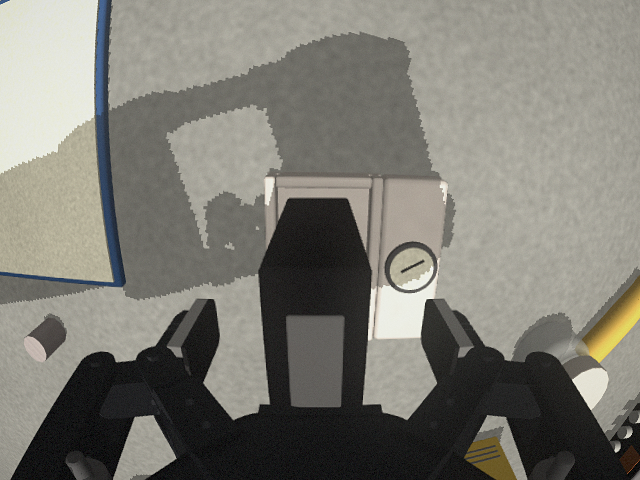

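The large pack (x 262–370) is centred between the pads; close and lift.

Emit:
{"name": "servo_tool", "arguments": {"plan": [[[0, 0, 0, 0, 0, 0], [0, 0, 0, 0, 0, 0], [0, 0, 0, 0, 0, 0], [0, 0, 0, 0, 0, 0], [0, 0, 0, 0, 0, 0], [0, 0, 0, 0, 0, 0], [0, 0, 0, 0, 0, 0], [0, 0, 0, 0, 0, 0], [0, 0, 0, 0, 0, 0], [0, 0, 0, 0, 0, 0], [0, 0, 0, 0, 0, 0], [0, 0, 0, 0, 0, 0]]], "claw": 2.0, "grip_force": 60}}

```text
time: 13.02
tool_pos: [0.4885, 0.3335, 0.0637]
tcp_rot: [-1.901, -2.496, -0.003]
wrist_force: [-2.4, -0.5, 6.0]
width: 0.39
```

Emit:
{"name": "servo_tool", "arguments": {"plan": [[[0, 0, -0.3, 0, 0, 0], [0, 0, -1, 0, 0, 0], [0, 0, -2, 0, 0, 0], [0, 0, -3.5, 0, 0, 0], [0, 0, -6, 0, 0, 0], [0, 0, -9, 0, 0, 0], [0, 0, -12, 0, 0, 0], [0, 0, -15, 0, 0, 0], [0, 0, -17, 0, 0, 0], [0, 0, -18, 0, 0, 0], [0, 0, -18, 0, 0, 0]]]}}

```text
time: 13.93
tool_pos: [0.4904, 0.3337, 0.2475]
tcp_rot: [-1.902, -2.498, -0.013]
wrist_force: [0.7, 0.2, -3.2]
width: 0.392
```

```bash
python3 - <<'E'
from h import *
go([.562,-.149,.24],np.radians(5)) 
c=cam("wrist"); cv2.imwrite("pics/w8.png",c["color"][:,:,::-1])
E
```

```text
t 13.93 shift cm [-48.44  -5.93   0.42] turn deg [ 0.28 -0.37 10.42] q [0.55 0.1  1.77 0.   1.27 0.28] F [ 0.7  0.2 -3.2] w 0.392
```

View pics/w8.png

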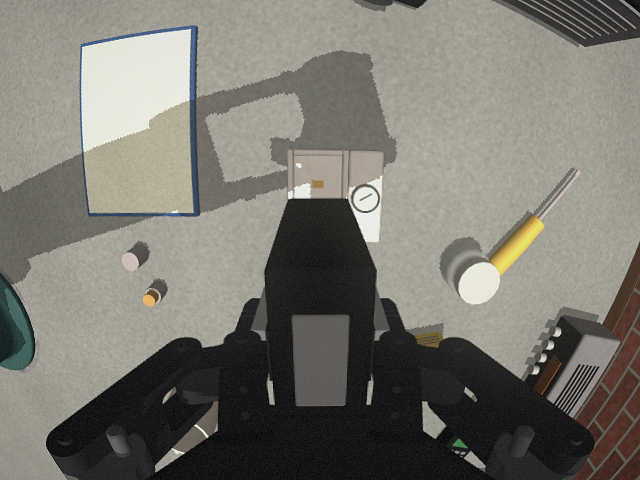

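Emit:
{"name": "servo_tool", "arguments": {"plan": [[[-2, -0.3, 0, 0, 0, 1], [-5, -0.6, 0, 0, 0, 2], [-8.5, -1, 0, 0, 0, 3], [-12, -1.5, 0, 0, 0, 4], [-15.5, -2, 0, 0, 0, 5], [-19, -2.4, 0, 0, 0, 6], [-22.5, -2.8, 0, 0, 0, 7], [-26, -3.2, 0, 0, 0, 8], [-29.5, -3.6, 0, 0, 0, 9], [-33, -4, 0, 0, 0, 10], [-36.5, -4.5, 0, 0, 0, 10.4], [-40, -4.9, 0, 0, 0, 10.4], [-43, -5.3, 0, 0, 0, 10.4], [-45.5, -5.6, 0, 0, 0, 10.4], [-47.3, -5.8, 0, 0, 0, 10.4], [-48.2, -5.9, 0, 0, 0, 10.4], [-48.4, -5.9, 0, 0, 0, 10.4], [-48.4, -5.9, 0.4, 0.3, -0.4, 10.4], [-48.4, -5.9, 0.4, 0.3, -0.4, 10.4], [-48.4, -5.9, 0.4, 0.3, -0.4, 10.4]]]}}

```text
time: 15.65
tool_pos: [0.5605, -0.1475, 0.2373]
tcp_rot: [-2.118, -2.316, 0.007]
wrist_force: [-0.2, 0.7, -3.0]
width: 0.391
```

```bash
python3 - <<'E'
from h import *
go([.562,-.149,.067],np.radians(5)) 
c=cam("wrist"); cv2.imwrite("pics/w9.png",c["color"][:,:,::-1])
E
```

```text
t 15.65 shift cm [-0.14  0.22 17.03] turn deg [-0.31  0.06  0.11] q [-0.3   0.08  1.8  -0.    1.26 -0.39] F [-0.2  0.7 -3. ] w 0.391
```

View pics/w9.png

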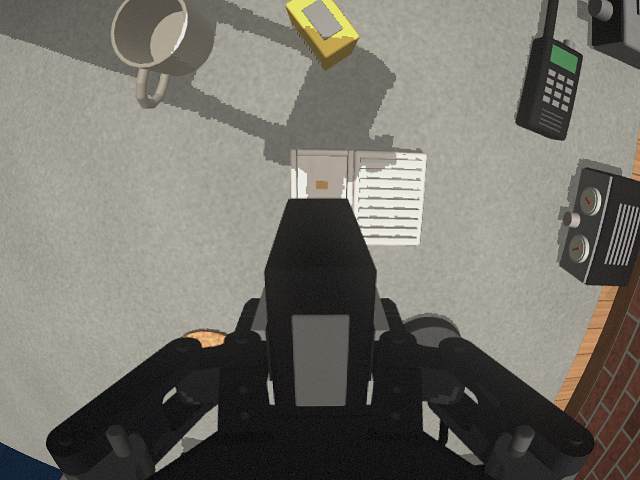

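```bash
python3 - <<'E'
from h import *
c=cam("wrist"); s=bot.read_state()
p=quad(c,[(292,316),(349,316),(346,405),(295,405)],s["tool_pos"][2]+.0423)
print(p.mean(0)-s["tool_pos"][:2],s["tool_pos"])
v=p[1]+p[2]-p[0]-p[3];print(np.degrees(np.arctan2(v[1],v[0])))
o=quad(c,[(291,150),(352,150)],.018);print(o)
E
```

```text
[0.00012958 0.00036551] [ 0.56104647 -0.14784231  0.23819306]
5.270603647617877
[[ 0.52778844 -0.1032633 ]
 [ 0.58684148 -0.0979136 ]]
```

Emit:
{"name": "servo_tool", "arguments": {"plan": [[[-0.1, 0.2, 2, 0, 0, 0], [-0.1, 0.2, 5, 0, 0, 0], [-0.1, 0.2, 8, 0, 0, 0], [-0.1, 0.2, 11, 0, 0, 0], [-0.1, 0.2, 13, 0, 0, 0], [-0.1, 0.2, 14.5, 0, 0, 0], [-0.1, 0.2, 15.3, 0, 0, 0], [-0.1, 0.2, 15.3, 0, 0, 0], [-0.1, 0.2, 15.3, 0, 0, 0]]]}}

```text
time: 16.5
tool_pos: [0.5629, -0.1486, 0.0856]
tcp_rot: [-2.119, -2.318, 0.006]
wrist_force: [0.7, -0.8, -2.5]
width: 0.389
```

```bash
python3 - <<'E'
from h import *
go([.562,-.149,.064],np.radians(5)) 
c=cam("wrist"); cv2.imwrite("pics/w10.png",c["color"][:,:,::-1])
E
```

```text
t 16.50 shift cm [-0.02 -0.08  2.16] turn deg [-0.21  0.1   0.15] q [-0.3   0.22  1.94 -0.    0.98 -0.39] F [ 0.7 -0.8 -2.5] w 0.389
```

View pics/w10.png

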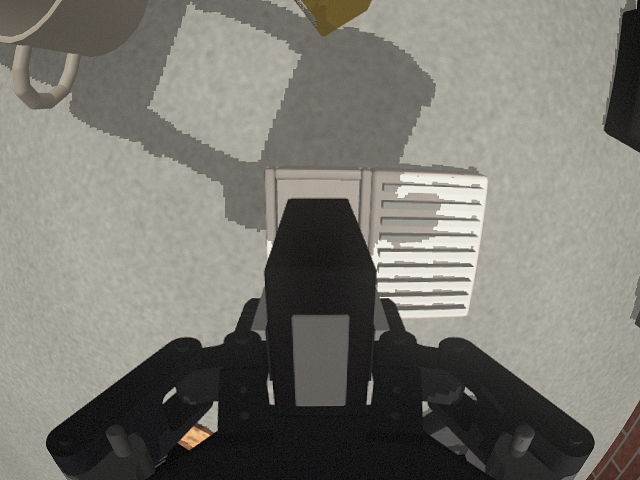

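Emit:
{"name": "servo_tool", "arguments": {"plan": [[[0, 0, 0.4, 0, 0, 0], [0, 0, 0.8, 0, 0, 0], [0, 0, 1.2, 0, 0, 0], [0, 0, 1.5, 0, 0, 0], [0, 0, 1.8, 0, 0, 0], [0, 0, 2.0, 0, 0, 0], [0, 0, 2.0, 0, 0, 0], [0, 0, 2.0, 0, 0, 0]]]}}

```text
time: 17.22
tool_pos: [0.5634, -0.149, 0.0662]
tcp_rot: [-2.12, -2.319, 0.005]
wrist_force: [-0.3, 0.3, -2.9]
width: 0.39
```

Emit:
{"name": "servo_tool", "arguments": {"plan": [[[0, 0, 0.05, 0, 0, 0], [0, 0, 0.1, 0, 0, 0], [0, 0, 0.15, 0, 0, 0], [0, 0, 0.2, 0, 0, 0], [0, 0, 0.2, 0, 0, 0]]]}}

```text
time: 17.63
tool_pos: [0.5633, -0.149, 0.0642]
tcp_rot: [-2.12, -2.319, 0.005]
wrist_force: [-0.6, 0.4, -3.1]
width: 0.393
```

Emit:
{"name": "servo_tool", "arguments": {"plan": [[[0, 0, 0.05, 0, 0, 0], [0, 0, 0.1, 0, 0, 0], [0, 0, 0.15, 0, 0, 0], [0, 0, 0.15, 0, 0, 0]]]}}

```text
time: 17.97
tool_pos: [0.5635, -0.1492, 0.0638]
tcp_rot: [2.119, 2.319, -0.006]
wrist_force: [-3.2, 0.2, 5.5]
width: 0.393
```

Contact; release and rise.

Emit:
{"name": "servo_tool", "arguments": {"plan": [[[0, 0, -0.05, 0, 0, 0], [0, 0, -0.05, 0, 0, 0], [0, 0, -0.05, 0, 0, 0], [0, 0, -0.05, 0, 0, 0], [0, 0, -0.05, 0, 0, 0], [0, 0, -0.05, 0, 0, 0], [0, 0, -0.05, 0, 0, 0], [0, 0, -0.05, 0, 0, 0], [0, 0, -0.05, 0, 0, 0], [0, 0, -0.05, 0, 0, 0]]], "claw": 8.5}}

```text
time: 18.8
tool_pos: [0.5635, -0.1492, 0.0643]
tcp_rot: [2.119, 2.319, -0.006]
wrist_force: [0.6, -0.3, 0.0]
width: 0.997
```

Emit:
{"name": "servo_tool", "arguments": {"plan": [[[0, 0, -2, 0, 0, 0], [0, 0, -5, 0, 0, 0], [0, 0, -8.5, 0, 0, 0], [0, 0, -12, 0, 0, 0], [0, 0, -15.5, 0, 0, 0], [0, 0, -18, 0, 0, 0], [0, 0, -18, 0, 0, 0], [0, 0, -18, 0, 0, 0]]]}}

```text
time: 19.47
tool_pos: [0.5653, -0.1491, 0.2469]
tcp_rot: [2.116, 2.315, -0.002]
wrist_force: [0.4, 0.1, -0.3]
width: 0.994
```

```bash
python3 - <<'E'
from h import *
go([.557,.09,.25],np.radians(-9.5)) 
c=cam("wrist"); cv2.imwrite("pics/w11.png",c["color"][:,:,::-1])
E
```

```text
t 19.47 shift cm [23.89  1.32 -0.41] turn deg [ 0.16  0.24 14.65] q [-0.3   0.08  1.79 -0.    1.27 -0.39] F [ 0.4  0.1 -0.3] w 0.994
```

View pics/w11.png

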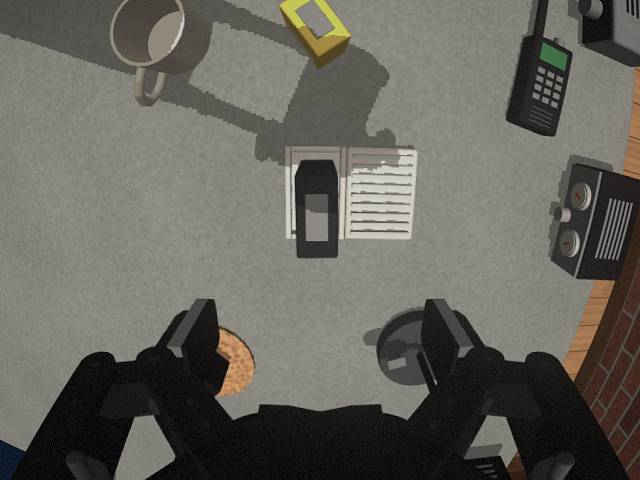

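The large pack stands upright in the finned charger's pocket (top plate at ~(316,218)). Next is the medium pack in the small charger.

Emit:
{"name": "servo_tool", "arguments": {"plan": [[[3.5, 0.2, 0, 0, 0, 4], [7.5, 0.4, 0, 0, 0, 8], [11.5, 0.6, 0, 0, 0, 12], [15.5, 0.8, 0, 0, 0, 14.6], [19, 1, 0, 0, 0, 14.6], [22, 1.2, -0.4, 0, 0, 14.6], [23.9, 1.3, -0.4, 0, 0, 14.6], [23.9, 1.3, -0.4, 0, 0, 14.6], [23.9, 1.3, -0.4, 0, 0, 14.6], [23.9, 1.3, -0.4, 0, 0, 14.6]]]}}

```text
time: 20.35
tool_pos: [0.5545, 0.0898, 0.246]
tcp_rot: [2.397, 2.031, -0.009]
wrist_force: [0.1, -1.0, -0.1]
width: 0.994
```

```bash
python3 - <<'E'
from h import *
go([.557,.1462,.25],np.radians(-9.5)) 
c=cam("wrist"); cv2.imwrite("pics/w12.png",c["color"][:,:,::-1])
u,v=proj(c,[[.557,.1462,.04]])[0].astype(int);print(u,v)
crop(c,u-65,v-65,u+65,v+65,4.6,"pics/w12c.png");print(u-65,v-65)
E
```

```text
t 20.35 shift cm [ 5.6  -0.68 -0.43] turn deg [-0.22  0.27  0.06] q [ 0.12  0.04  1.83 -0.    1.27  0.28] F [ 0.1 -1.  -0.1] w 0.994
313 141
248 76
```

View pics/w12c.png

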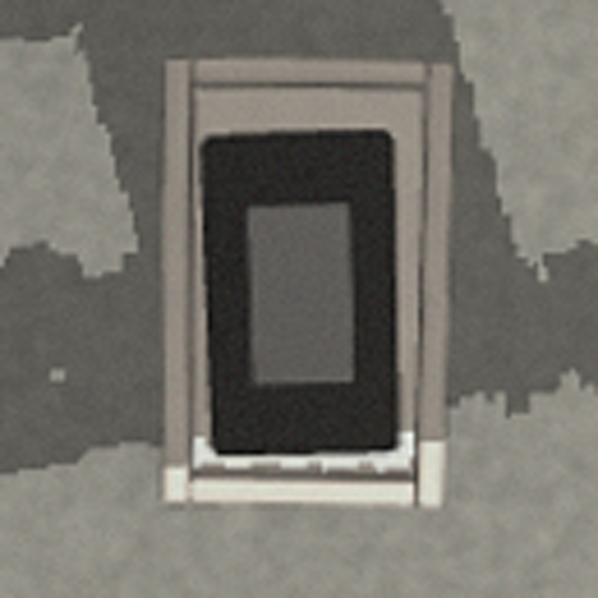

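```bash
python3 - <<'E'
from h import *
c=cam("wrist"); a=(248,76,4.6)
o=quad(c,[(166,60),(454,66),(442,505),(163,500)],.018,*a)
print(o.mean(0))
for v in (o[1]-o[0],o[2]-o[3],o[0]-o[3],o[1]-o[2]): print(np.linalg.norm(v),np.degrees(np.arctan2(v[1],v[0])))
p=quad(c,[(247,207),(350,203),(355,381),(253,384)],.086,*a)
print(p.mean(0)); 
for v in (p[1]-p[0],p[2]-p[3],p[0]-p[3],p[1]-p[2]): print(np.linalg.norm(v),np.degrees(np.arctan2(v[1],v[0])))
b=p.mean(0)
go([b[0],b[1],.25],np.radians(-7.5)) 
go([b[0],b[1],.047],np.radians(-7.5)) 
E
```

```text
[0.55865765 0.14763969]
0.06120755924185282 -10.910758026053006
0.061495935595325395 -10.599944322234249
0.09650197497176709 79.33858561344243
0.09617006641411745 79.51071769291987
[0.55927016 0.14944907]
0.017975490115337365 -7.4531242006536615
0.018066704948413503 -7.892582239262075
0.03152266200723607 82.03236318742795
0.031660545629489625 82.19871755208172
t 20.45 shift cm [ 6.01 -0.58 -0.35] turn deg [-0.15  0.23 -2.03] q [ 0.12  0.04  1.83 -0.    1.27  0.28] F [0.9 0.5 0.5] w 0.993
t 20.45 shift cm [ 6.09 -0.53 19.95] turn deg [-0.15  0.23 -2.03] q [ 0.12  0.04  1.83 -0.    1.27  0.28] F [0.9 0.5 0.5] w 0.993
```

View pics/w12.png

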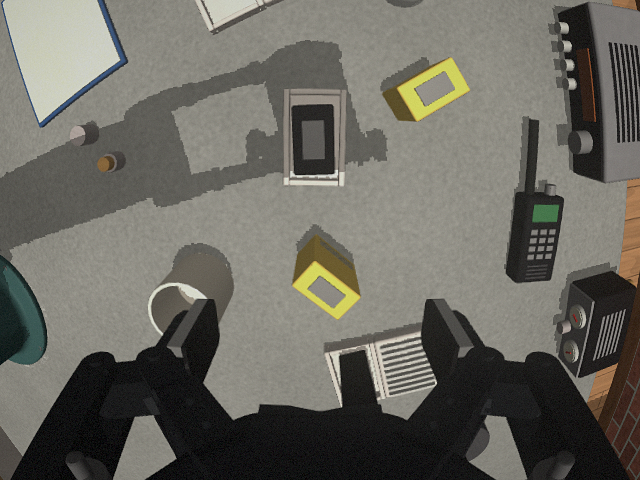

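Emit:
{"name": "servo_tool", "arguments": {"plan": [[[3, -0.3, 0, 0, 0, -1], [6, -0.5, 1, 0, 0, -2], [6.05, -0.55, 4, 0, 0, -2], [6.05, -0.55, 7, 0, 0, -2], [6.05, -0.55, 10, 0, 0, -2], [6.05, -0.55, 13, 0, 0, -2], [6.1, -0.55, 15.5, 0, 0, -2], [6.1, -0.55, 17.5, 0, 0, -2], [6.1, -0.55, 18.7, 0, 0, -2], [6.1, -0.55, 19.4, 0, 0, -2], [6.1, -0.55, 19.7, 0, 0, -2], [6.1, -0.55, 19.7, 0, 0, -2]]]}}

```text
time: 21.45
tool_pos: [0.5595, 0.1492, 0.0496]
tcp_rot: [2.363, 2.069, -0.007]
wrist_force: [0.2, 0.4, -0.1]
width: 0.992
```

```bash
python3 - <<'E'
from h import *
go([.5593,.1494,.049],np.radians(-7.5)) 
c=cam("wrist"); cv2.imwrite("pics/w13.png",c["color"][:,:,::-1])
E
```

```text
t 21.45 shift cm [ 0.02 -0.03  0.06] turn deg [-0.14  0.23 -0.07] q [ 0.22  0.26  1.97 -0.    0.91  0.35] F [ 0.2  0.4 -0.1] w 0.992
```

View pics/w13.png

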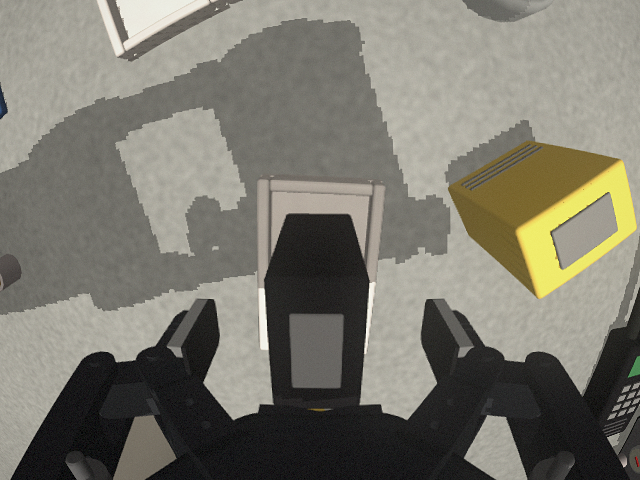

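The medium pack (x 265–368) is centred and the yellow pack is clear of the fingers. Close and lift.

Emit:
{"name": "servo_tool", "arguments": {"plan": [[[0, 0, 0, 0, 0, 0], [0, 0, 0, 0, 0, 0], [0, 0, 0, 0, 0, 0], [0, 0, 0, 0, 0, 0], [0, 0, 0, 0, 0, 0], [0, 0, 0, 0, 0, 0], [0, 0, 0, 0, 0, 0], [0, 0, 0, 0, 0, 0], [0, 0, 0, 0, 0, 0], [0, 0, 0, 0, 0, 0], [0, 0, 0, 0, 0, 0], [0, 0, 0, 0, 0, 0]]], "claw": 2.0, "grip_force": 50}}

```text
time: 22.5
tool_pos: [0.5605, 0.1497, 0.0512]
tcp_rot: [2.362, 2.069, -0.004]
wrist_force: [-2.0, -0.2, 5.6]
width: 0.395
```

Emit:
{"name": "servo_tool", "arguments": {"plan": [[[0, 0, -0.3, 0, 0, 0], [0, 0, -1, 0, 0, 0], [0, 0, -2, 0, 0, 0], [0, 0, -3.5, 0, 0, 0], [0, 0, -6, 0, 0, 0], [0, 0, -9, 0, 0, 0], [0, 0, -12, 0, 0, 0], [0, 0, -15, 0, 0, 0], [0, 0, -17, 0, 0, 0], [0, 0, -18, 0, 0, 0], [0, 0, -18, 0, 0, 0]]]}}

```text
time: 23.42
tool_pos: [0.5625, 0.1506, 0.2351]
tcp_rot: [2.359, 2.067, 0.005]
wrist_force: [0.2, -0.2, -1.1]
width: 0.395
```

```bash
python3 - <<'E'
from h import *
go([.4905,.3325,.22],np.radians(15.1)) 
E
```

```text
t 23.42 shift cm [17.09 -9.53  1.44] turn deg [  0.3    0.12 -22.66] q [ 0.22  0.08  1.81 -0.    1.25  0.35] F [ 0.2 -0.2 -1.1] w 0.395
```

Emit:
{"name": "servo_tool", "arguments": {"plan": [[[2, -1, 0, 0, 0, -3], [5, -2.8, 0, 0, 0, -8], [8, -4.5, 0, 0, 0, -13], [11, -6.2, 0, 0, 0, -18], [14, -7.8, 0.5, 0, 0, -21], [16, -9, 1, 0, 0, -22.6], [17, -9.5, 1.4, 0.3, 0.1, -22.7], [17.1, -9.5, 1.4, 0.3, 0.1, -22.7], [17.1, -9.5, 1.4, 0.3, 0.1, -22.7], [17.1, -9.5, 1.4, 0.3, 0.1, -22.7]]]}}

```text
time: 24.25
tool_pos: [0.4911, 0.3314, 0.2195]
tcp_rot: [1.91, 2.494, -0.003]
wrist_force: [-0.2, -0.0, -1.3]
width: 0.394
```

```bash
python3 - <<'E'
from h import *
go([.4905,.3325,.072],np.radians(15.1)) 
E
```

```text
t 24.25 shift cm [ 1.500e-01 -1.000e-02  1.475e+01] turn deg [-0.08  0.09 -0.01] q [ 0.55  0.12  1.8  -0.    1.23  0.29] F [-0.2 -0.  -1.3] w 0.394
```

Emit:
{"name": "servo_tool", "arguments": {"plan": [[[0.1, 0, 2, 0, 0, 0], [0.1, 0, 5, 0, 0, 0], [0.1, 0, 8, 0, 0, 0], [0.1, 0, 11, 0, 0, 0], [0.1, 0, 13, 0, 0, 0], [0.1, 0, 14.3, 0, 0, 0], [0.1, 0, 14.7, 0, 0, 0], [0.1, 0, 14.7, 0, 0, 0], [0.1, 0, 14.7, 0, 0, 0]]]}}

```text
time: 25.0
tool_pos: [0.4921, 0.3321, 0.0739]
tcp_rot: [1.911, 2.492, -0.0]
wrist_force: [0.7, -0.1, -1.6]
width: 0.391
```

```bash
python3 - <<'E'
from h import *
go([.4905,.3325,.053],np.radians(15.1)) 
c=cam("wrist"); cv2.imwrite("pics/w14.png",c["color"][:,:,::-1])
E
```

```text
t 25.00 shift cm [ 0.08 -0.14  2.09] turn deg [ 0.04  0.06 -0.06] q [ 0.55  0.26  1.92 -0.    0.96  0.29] F [ 0.7 -0.1 -1.6] w 0.391
```

View pics/w14.png

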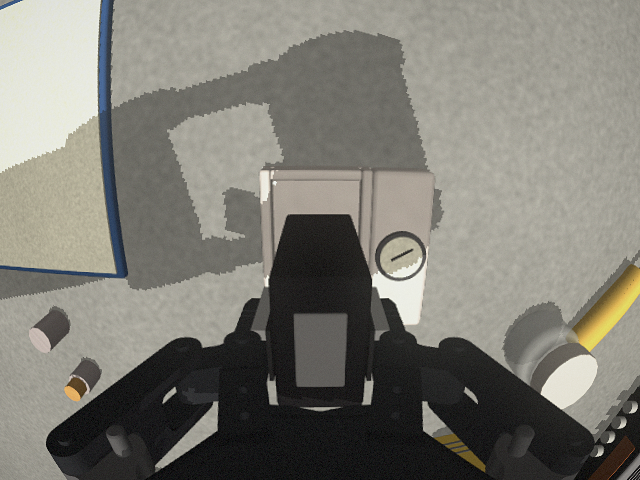

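The medium pack's underside (287–350) is centred over the pocket (275–360). I'll lower it.

Emit:
{"name": "servo_tool", "arguments": {"plan": [[[0.1, -0.1, 0.4, 0, 0, 0], [0.1, -0.1, 0.8, 0, 0, 0], [0.1, -0.1, 1.2, 0, 0, 0], [0.1, -0.1, 1.5, 0, 0, 0], [0.1, -0.1, 1.8, 0, 0, 0], [0.1, -0.1, 2.0, 0, 0, 0], [0.1, -0.1, 2.1, 0, 0, 0], [0.1, -0.1, 2.1, 0, 0, 0]]]}}

```text
time: 25.72
tool_pos: [0.4909, 0.3331, 0.053]
tcp_rot: [1.91, 2.492, 0.001]
wrist_force: [-0.4, -0.5, -1.8]
width: 0.39
```

Emit:
{"name": "servo_tool", "arguments": {"plan": [[[0, 0, 0.05, 0, 0, 0], [0, 0, 0.1, 0, 0, 0], [0, 0, 0.15, 0, 0, 0], [0, 0, 0.2, 0, 0, 0], [0, 0, 0.2, 0, 0, 0]]]}}

```text
time: 26.13
tool_pos: [0.491, 0.3332, 0.0513]
tcp_rot: [1.91, 2.492, 0.001]
wrist_force: [-0.3, -0.5, 0.6]
width: 0.389
```

Emit:
{"name": "servo_tool", "arguments": {"plan": [[[0, 0, 0.05, 0, 0, 0], [0, 0, 0.08, 0, 0, 0], [0, 0, 0.08, 0, 0, 0]]]}}

```text
time: 26.38
tool_pos: [0.491, 0.3333, 0.0512]
tcp_rot: [1.91, 2.492, 0.001]
wrist_force: [-3.3, -1.1, 5.1]
width: 0.392
```

Emit:
{"name": "servo_tool", "arguments": {"plan": [[[0, 0, -0.05, 0, 0, 0], [0, 0, -0.05, 0, 0, 0], [0, 0, -0.05, 0, 0, 0], [0, 0, -0.05, 0, 0, 0], [0, 0, -0.05, 0, 0, 0], [0, 0, -0.05, 0, 0, 0], [0, 0, -0.05, 0, 0, 0], [0, 0, -0.05, 0, 0, 0], [0, 0, -0.05, 0, 0, 0], [0, 0, -0.05, 0, 0, 0]]], "claw": 8.5}}

```text
time: 27.22
tool_pos: [0.491, 0.3333, 0.0517]
tcp_rot: [1.91, 2.492, 0.001]
wrist_force: [-0.3, -0.1, -0.6]
width: 0.997
```

Emit:
{"name": "servo_tool", "arguments": {"plan": [[[0, 0, -2, 0, 0, 0], [0, 0, -5, 0, 0, 0], [0, 0, -8.5, 0, 0, 0], [0, 0, -12, 0, 0, 0], [0, 0, -15.5, 0, 0, 0], [0, 0, -18.5, 0, 0, 0], [0, 0, -18.5, 0, 0, 0], [0, 0, -18.5, 0, 0, 0]]]}}

```text
time: 27.88
tool_pos: [0.4923, 0.3343, 0.24]
tcp_rot: [1.909, 2.49, 0.01]
wrist_force: [-0.1, -0.5, -0.5]
width: 0.994
```

```bash
python3 - <<'E'
from h import *
go([.441,-.388,.23],np.radians(-40)) 
c=cam("wrist"); cv2.imwrite("pics/w15.png",c["color"][:,:,::-1])
E
```

```text
t 27.88 shift cm [-68.42 -23.72   0.76] turn deg [ 0.36 -0.25 55.06] q [ 0.56  0.1   1.78 -0.    1.25  0.29] F [-0.1 -0.5 -0.5] w 0.994
```

View pics/w15.png

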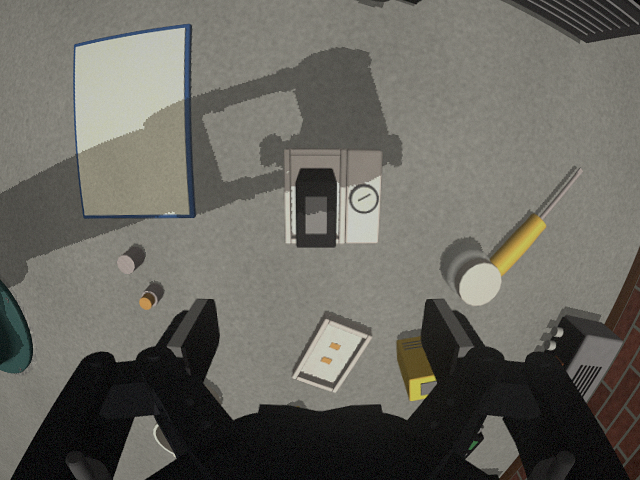

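The medium pack stands in the metered charger and the small charger is empty. Back to the mat.

Emit:
{"name": "servo_tool", "arguments": {"plan": [[[-3.9, -1.3, 0, 0, 0, 4], [-7.7, -2.7, 0, 0, 0, 8], [-11.6, -4, 0, 0, 0, 12], [-15.4, -5.4, 0, 0, 0, 15], [-19.3, -6.7, 0, 0, 0, 18], [-23.1, -8, 0, 0, 0, 21], [-27, -9.4, 0, 0, 0, 24], [-30.8, -10.7, 0, 0, 0, 27], [-34.7, -12, 0, 0, 0, 30], [-38.5, -13.4, 0, 0, 0, 33], [-42.4, -14.7, 0, 0, 0, 36], [-46.2, -16, 0, 0, 0, 39], [-50, -17.4, 0, 0, 0, 42], [-53.9, -18.7, 0, 0, 0, 45], [-57.8, -20, 0, 0, 0, 48], [-61.6, -21.4, 0, 0, 0, 51], [-65.5, -22.7, 0.5, 0, 0, 54], [-68.4, -23.7, 0.8, 0.3, -0.2, 55], [-68.4, -23.7, 0.8, 0.3, -0.2, 55], [-68.4, -23.7, 0.8, 0.3, -0.2, 55]]]}}

```text
time: 29.6
tool_pos: [0.4381, -0.3888, 0.2256]
tcp_rot: [-2.844, -1.323, 0.008]
wrist_force: [0.1, 1.0, -0.4]
width: 0.992
```

```bash
python3 - <<'E'
from h import *
go([.441,-.388,.035],np.radians(-40)) 
E
```

```text
t 29.60 shift cm [ 0.3   0.3  19.05] turn deg [-0.39  0.14 -0.1 ] q [-0.77  0.1   1.8  -0.    1.24 -0.07] F [ 0.1  1.  -0.4] w 0.992
```

Emit:
{"name": "servo_tool", "arguments": {"plan": [[[0.15, 0.15, 1, 0, 0, 0], [0.25, 0.25, 3, 0, 0, 0], [0.25, 0.25, 6, 0, 0, 0], [0.25, 0.25, 9, 0, 0, 0], [0.25, 0.25, 12, 0, 0, 0], [0.2, 0.25, 15, 0, 0, 0], [0.2, 0.25, 17, 0, 0, 0], [0.2, 0.25, 18.2, 0, 0, 0], [0.2, 0.25, 18.8, 0, 0, 0], [0.2, 0.25, 19, 0, 0, 0], [0.2, 0.25, 19, 0, 0, 0]]]}}

```text
time: 30.52
tool_pos: [0.4405, -0.3881, 0.0358]
tcp_rot: [-2.844, -1.324, 0.008]
wrist_force: [0.2, 0.2, -0.2]
width: 0.996
```

```bash
python3 - <<'E'
from h import *
go([.441,-.388,.035],np.radians(-40)) 
c=cam("wrist"); cv2.imwrite("pics/w16.png",c["color"][:,:,::-1])
E
```

```text
t 30.52 shift cm [0.04 0.03 0.08] turn deg [-0.37  0.14 -0.05] q [-0.76  0.3   1.96 -0.    0.9  -0.06] F [ 0.2  0.2 -0.2] w 0.996
```

View pics/w16.png

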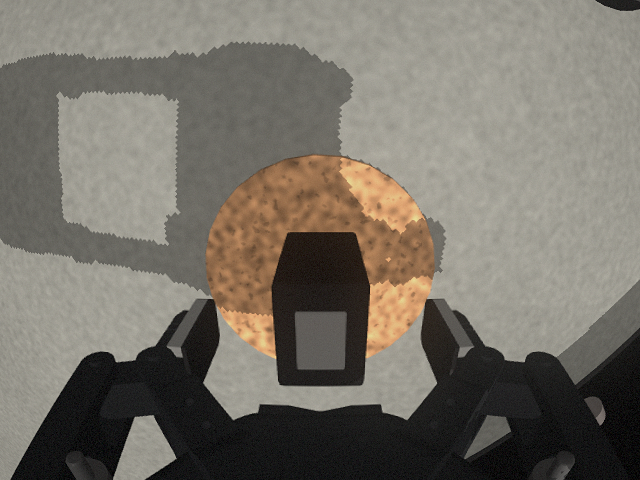

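The small pack (x 273–369) is centred between the pads. Grip and lift.

Emit:
{"name": "servo_tool", "arguments": {"plan": [[[0, 0, 0, 0.4, -0.1, 0], [0, 0, 0, 0.4, -0.1, 0], [0, 0, 0, 0.4, -0.1, 0], [0, 0, 0, 0.4, -0.1, 0], [0, 0, 0, 0.4, -0.1, 0], [0, 0, 0, 0.4, -0.1, 0], [0, 0, 0, 0.4, -0.1, 0], [0, 0, 0, 0.4, -0.1, 0], [0, 0, 0, 0.4, -0.1, 0], [0, 0, 0, 0.4, -0.1, 0], [0, 0, 0, 0.4, -0.1, 0], [0, 0, 0, 0.4, -0.1, 0]]], "claw": 2.0, "grip_force": 40}}

```text
time: 31.57
tool_pos: [0.4414, -0.3893, 0.0375]
tcp_rot: [-2.841, -1.323, 0.013]
wrist_force: [-0.6, -0.4, 5.3]
width: 0.392
```

Emit:
{"name": "servo_tool", "arguments": {"plan": [[[0, 0, -0.3, 0, 0, 0], [0, 0, -1, 0, 0, 0], [0, 0, -2, 0, 0, 0], [0, 0, -3.5, 0, 0, 0], [0, 0, -6, 0, 0, 0], [0, 0, -9, 0, 0, 0], [0, 0, -12, 0, 0, 0], [0, 0, -15, 0, 0, 0], [0, 0, -18, 0, 0, 0], [0, 0, -19, 0, 0, 0], [0, 0, -19, 0, 0, 0]]]}}

```text
time: 32.48
tool_pos: [0.4452, -0.3916, 0.232]
tcp_rot: [-2.848, -1.326, 0.009]
wrist_force: [-0.6, -0.3, -1.8]
width: 0.39
```

```bash
python3 - <<'E'
from h import *
go([.5585,.1475,.225],np.radians(-10.6)) 
c=cam("wrist"); cv2.imwrite("pics/w17.png",c["color"][:,:,::-1])
E
```

```text
t 32.48 shift cm [ 48.55 -26.03   0.53] turn deg [ -0.22   0.24 -29.47] q [-0.76  0.11  1.78 -0.01  1.25 -0.06] F [-0.6 -0.3 -1.8] w 0.39
```

View pics/w17.png

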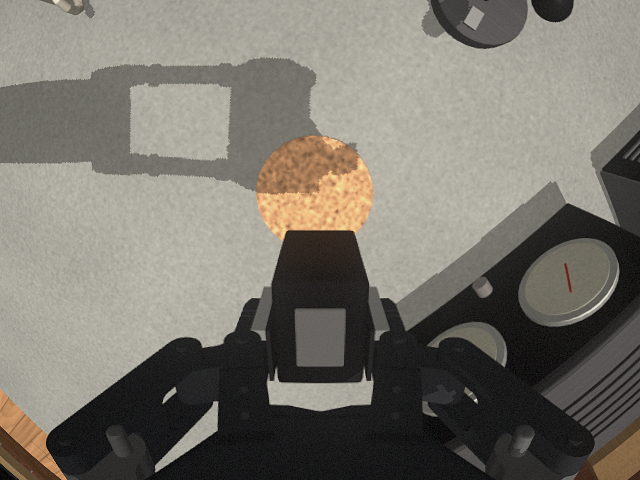

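Emit:
{"name": "servo_tool", "arguments": {"plan": [[[2, -1.1, 0, 0, 0, -1.5], [5, -2.7, 0, 0, 0, -3.5], [8.4, -4.5, 0, 0, 0, -5.5], [11.8, -6.3, 0, 0, 0, -7.5], [15.2, -8.1, 0, 0, 0, -9.5], [18.6, -10, 0, 0, 0, -11.5], [22, -11.8, 0, 0, 0, -13.5], [25.4, -13.6, 0, 0, 0, -15.5], [28.8, -15.4, 0, 0, 0, -17.5], [32.2, -17.3, 0, 0, 0, -19.5], [35.6, -19.1, 0, 0, 0, -21.5], [39, -20.9, 0, 0, 0, -23.5], [42.4, -22.7, 0, 0, 0, -25.5], [45.3, -24.3, 0.2, 0, 0, -27.5], [47.5, -25.5, 0.5, 0, 0, -29], [48.5, -26, 0.5, -0.2, 0.2, -29.5], [48.5, -26, 0.5, -0.2, 0.2, -29.5], [48.5, -26, 0.5, -0.2, 0.2, -29.5], [48.5, -26, 0.5, -0.2, 0.2, -29.5]]]}}

```text
time: 34.12
tool_pos: [0.5564, 0.1467, 0.2223]
tcp_rot: [-2.414, -2.003, 0.006]
wrist_force: [-0.2, 0.0, -1.3]
width: 0.394
```

```bash
python3 - <<'E'
from h import *
go([.5585,.1475,.058],np.radians(-10.6)) 
E
```

```text
t 34.12 shift cm [ 0.12  0.3  16.43] turn deg [-0.37 -0.01 -0.03] q [0.21 0.09 1.83 0.   1.23 0.4 ] F [-0.2  0.  -1.3] w 0.394
```

Emit:
{"name": "servo_tool", "arguments": {"plan": [[[0.1, 0.1, 2, -0.3, 0, 0], [0.1, 0.2, 5, -0.3, 0, 0], [0.1, 0.2, 8, -0.3, 0, 0], [0.1, 0.2, 11, -0.3, 0, 0], [0.1, 0.2, 13.5, -0.3, 0, 0], [0.1, 0.2, 15.3, -0.3, 0, 0], [0.1, 0.2, 16.2, -0.3, 0, 0], [0.1, 0.2, 16.4, -0.3, 0, 0], [0.1, 0.2, 16.4, -0.3, 0, 0]]]}}

```text
time: 34.87
tool_pos: [0.5574, 0.1465, 0.0582]
tcp_rot: [-2.418, -2.004, 0.002]
wrist_force: [-0.5, 0.5, -1.1]
width: 0.396
```

```bash
python3 - <<'E'
from h import *
go([.5585,.1475,.0385],np.radians(-10.6)) 
c=cam("wrist"); cv2.imwrite("pics/w18.png",c["color"][:,:,::-1])
E
```

```text
t 34.87 shift cm [0.12 0.09 1.97] turn deg [-0.11  0.01 -0.11] q [0.21 0.25 1.97 0.   0.93 0.4 ] F [-0.5  0.5 -1.1] w 0.396
```

View pics/w18.png

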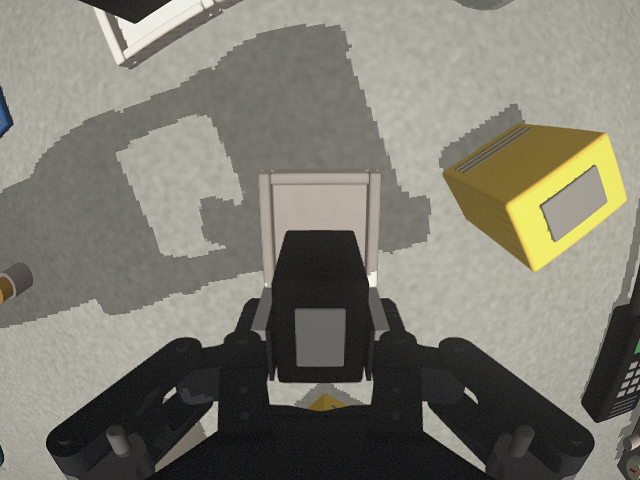

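The small pack's underside (285–355) is centred over the pocket (272–368). Lower it.

Emit:
{"name": "servo_tool", "arguments": {"plan": [[[0.1, 0.1, 0.4, 0, 0, 0], [0.1, 0.1, 0.8, 0, 0, 0], [0.1, 0.1, 1.2, 0, 0, 0], [0.1, 0.1, 1.5, 0, 0, 0], [0.1, 0.1, 1.75, 0, 0, 0], [0.1, 0.1, 1.9, 0, 0, 0], [0.1, 0.1, 1.9, 0, 0, 0], [0.1, 0.1, 1.9, 0, 0, 0]]]}}

```text
time: 35.58
tool_pos: [0.5594, 0.1478, 0.04]
tcp_rot: [-2.418, -2.005, -0.0]
wrist_force: [-0.7, -0.0, -2.4]
width: 0.389
```

Emit:
{"name": "servo_tool", "arguments": {"plan": [[[0, 0, 0.05, 0, 0, 0], [0, 0, 0.1, 0, 0, 0], [0, 0, 0.15, 0, 0, 0], [0, 0, 0.2, 0, 0, 0], [0, 0, 0.2, 0, 0, 0]]]}}

```text
time: 36.0
tool_pos: [0.5593, 0.1478, 0.038]
tcp_rot: [-2.418, -2.005, -0.0]
wrist_force: [0.6, -0.3, -1.5]
width: 0.394
```

Emit:
{"name": "servo_tool", "arguments": {"plan": [[[0, 0, 0.05, 0, 0, 0], [0, 0, 0.1, 0, 0, 0], [0, 0, 0.15, 0, 0, 0], [0, 0, 0.15, 0, 0, 0]]]}}

```text
time: 36.33
tool_pos: [0.5595, 0.1479, 0.0374]
tcp_rot: [-2.418, -2.005, -0.0]
wrist_force: [-2.3, -0.4, 5.6]
width: 0.393
```

Emit:
{"name": "servo_tool", "arguments": {"plan": [[[0, 0, -0.05, 0, 0, 0], [0, 0, -0.05, 0, 0, 0], [0, 0, -0.05, 0, 0, 0], [0, 0, -0.05, 0, 0, 0], [0, 0, -0.05, 0, 0, 0], [0, 0, -0.05, 0, 0, 0], [0, 0, -0.05, 0, 0, 0], [0, 0, -0.05, 0, 0, 0], [0, 0, -0.05, 0, 0, 0], [0, 0, -0.05, 0, 0, 0]]], "claw": 8.5}}

```text
time: 37.17
tool_pos: [0.5595, 0.1479, 0.0379]
tcp_rot: [-2.418, -2.004, -0.0]
wrist_force: [-0.4, -0.5, -0.2]
width: 0.993
```

Emit:
{"name": "servo_tool", "arguments": {"plan": [[[0, 0, -2, 0, 0, 0], [0, 0, -5, 0, 0, 0], [0, 0, -8.5, 0, 0, 0], [0, 0, -12, 0, 0, 0], [-3, 0, -15.5, 0, 0, 0], [-6, 0, -19, 0, 0, 0], [-6, 0, -20, 0, 0, 0], [-6, 0, -20, 0, 0, 0], [-6, 0, -20, 0, 0, 0]]]}}

```text
time: 37.92
tool_pos: [0.5492, 0.0886, 0.2393]
tcp_rot: [2.419, 2.003, 0.005]
wrist_force: [-0.5, 0.2, 0.4]
width: 0.992
```

```bash
python3 - <<'E'
from h import *
go([.5585,.1475,.0385],np.radians(-10.6)) 
c=cam("wrist"); cv2.imwrite("pics/w19.png",c["color"][:,:,::-1])
c=cam("top"); cv2.imwrite("pics/t19.png",c["color"][:,:,::-1])
c=cam("scene"); cv2.imwrite("pics/s19.png",c["color"][:,:,::-1])
E
```

```text
t 37.92 shift cm [ 5.92 -0.24 20.09] turn deg [ 0.16 -0.11 -0.15] q [0.11 0.03 1.85 0.   1.25 0.3 ] F [-0.5  0.2  0.4] w 0.992
```

View pics/w19.png

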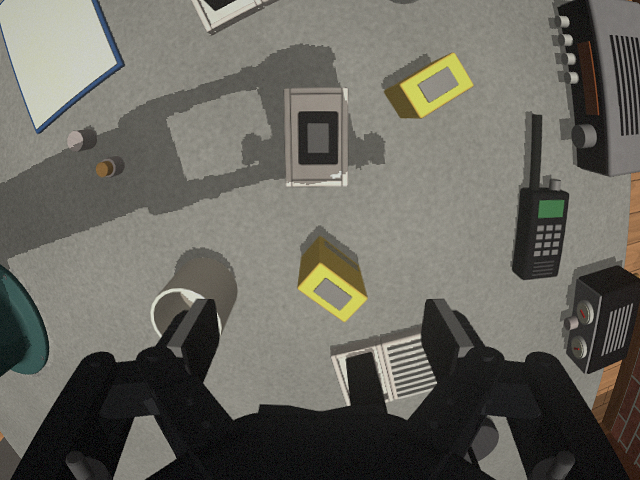

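View pics/s19.png

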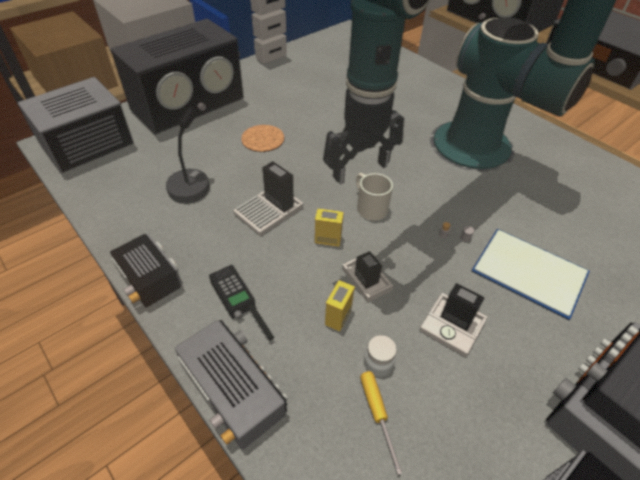

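View pics/t19.png

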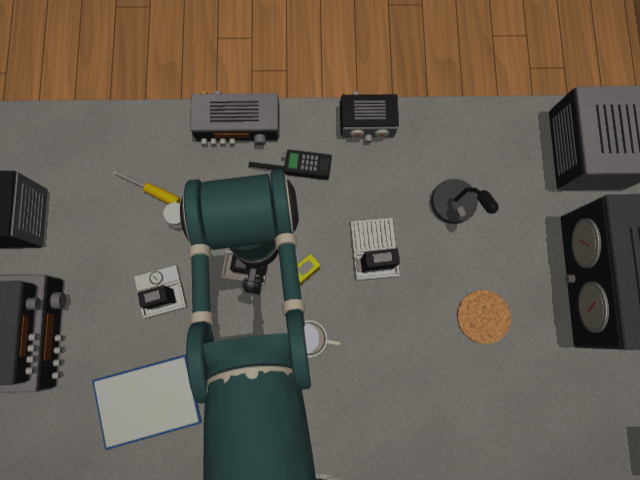

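All three packs stand upright in their own chargers: large at scene (279,187), medium at (463,305), small at (368,270). The mat is empty and the bystanders haven't moved. Handing in.

```bash
python3 - <<'E'
from workcell import finish_job
print(finish_job())
E
```

```text
the job is handed in; nothing more can be done
None
```

All three packs are in their own chargers and the job is handed in at about 38 s of the 109 s allowed; no verdict came back.

- **Moves:** I parked the small pack on the cork mat. Then I moved the large pack to the finned charger, the medium pack to the metered charger and the small pack to the smallest charger. Each was lowered until the wrist force showed contact (5–8 N) and then released.
- **Last checks:** The final wrist, scene and top pictures show every pack upright in its pocket and released. The mat is empty, and the mug, handheld radio, desk microphone and yellow look-alikes look to be where they started. The gripper is clear of everything.
- **Limits of the checks:** I judged the final poses from the pictures and the tool's release positions, about 1–2 mm from the measured pocket centres, and did not measure them again. The pocket sizes I measured came out about 1–2% small on two of the chargers. No check failed.

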